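# Hang the teal colour sample on the display rail

### The job

Take the teal (dark blue-green) colour-sample hanger out of the wooden parking rack, feed its foot into the open end of the slotted metal display rail, and slide it along until it is lined up with the red marker clip on the rail. Let go of it there, and leave the green, pink and yellow hangers where they are.

Things in the scene. Friction and masses are not known exactly. Their poses are not given: they have to be found in the camera images.
- teal_grip (a point): Centre of the upright teal grip tab of the loose 120-195 g teal hanger, to be gripped from above: 12 mm thick (x), 34 long (y), 49 tall; this point is 25 mm below its top. z up, y along the foot, x towards the panel. An arm 27 to 33 mm below this point reaches out in +x to a 4 mm thick colour panel, centre plane 38 mm out, 60 mm wide (y), hanging from 27 to 116 mm below this point.
- teal_foot (a point): Centre of the underside of the teal hanger's steel foot, 66 mm straight below the grip point, same axes. Foot 34 x 44 x 10 mm (x, y, z); above it a stem 10 x 30 mm (x, y) rises to the tab. At first it stands in the open trough of a rack: walls 12 mm high, no lips, lift straight out.
- rack: Fixed wooden parking rack with three hangers (teal, green, pink in any order) about 85 mm apart along its y, panels on its +x side. Origin on the table below its middle. Trough floor 90 mm above the table; rack 280 mm long (y). The hangers' tabs top out 180 mm above the table.
- rail_mouth (a point): Centre of the channel floor at the open end of the fixed slotted rail, 90 mm above the table. y along the rail, pointing OUT of the open end (push the hanger in along -y); x across, towards the side where the panels hang (the hanger's x must point the same way); z up. The foot runs inside the channel, the stem stands up through the slot: it can only enter at this end.
- rail: The aluminium display rail on its stand, fixed; origin on the table below its middle, axes as the mouth's. 300 mm long, 54 wide; channel inside 46 mm wide, 22 high; on top a lengthwise slot 22 mm wide between two lips 4 mm thick, top of the lips 26 mm above the channel floor. The far (-y) end is closed. Base plate 100 x 270 x 12 mm.
- mark (a point): The red marker clip, fixed on the rail 80 to 150 mm in from the open end: a 12 mm wide red band over both lips (2 mm proud) and down both sides. This point is on the channel floor's centre line under the clip; axes as the rail mouth. The teal hanger's centre must come to the same place along the rail.
- green_grip (a point): Same shape and size as the teal hanger, same point (centre of its grip tab, 66 mm above the foot's underside) and axes, but green: stands in the rack, to be left alone.
- pink_grip (a point): Same shape and size as the teal hanger, same point (centre of its grip tab, 66 mm above the foot's underside) and axes, but pink: stands in the rack, to be left alone.
- yellow_grip (a point): Same shape and size as the teal hanger, same point (centre of its grip tab, 66 mm above the foot's underside) and axes, but yellow: already on the rail near its closed end, 235 to 250 mm in from the open end, to be left alone.
Mind the look-alikes: they are no part of the job. What is shaped like the part that bears teal_grip but purple is not meant.

How it is judged (in metres and radians):
On the way:
1. the teal hanger's foot enters the rail at its open end (x of teal_grip in the frame of rail_mouth between -0.012 and 0.012 m and y of teal_grip in the frame of rail_mouth between -0.06 and 0.01 m and z of teal_grip in the frame of rail_mouth between 0.05 and 0.085 m), for 0.05 s.
At the end, for the whole second after the job is handed in: The teal hanger stands released and at rest, upright within 10 degrees, its foot on the floor of the rail's channel (grip point within 12 mm of the channel's centre plane and 66 mm +/- 8 mm above the floor), its centre within 15 mm of the red marker clip along the rail (x of teal_grip in the frame of rail_mouth between -0.012 and 0.012 m and y of teal_grip in the frame of mark between -0.015 and 0.015 m and z of teal_grip in the frame of rail_mouth between 0.058 and 0.074 m and angle between teal_grip's own z axis and vertical below 0.175 rad and linear speed of teal below 0.02 m/s); the robot touches nothing.
It fails at once if the green hanger is moved by more than 20 mm (distance of green_grip from where it was at the start of the episode above 0.02 m).
It fails at once if the pink hanger is moved by more than 20 mm (distance of pink_grip from where it was at the start of the episode above 0.02 m).
It fails at once if the yellow hanger is moved by more than 20 mm (distance of yellow_grip from where it was at the start of the episode above 0.02 m).
It also fails if it takes over 48 s, if anything falls off the work surface, if the arm or the gripper's body presses on something with over 40 N, if the wrist force passes 120 N, or if a joint passes its speed limit or range.

### The arm

A 6-joint arm with a two-finger parallel gripper is mounted at the origin on the work surface. World frame = base frame: x ahead of the robot, y to its left, z up, the work surface at z = 0. Lengths are in mm, angles in degrees, forces in N, time in s.
With the tool pointing down it reaches from about 300 to 850 mm from the base axis. Payload 4.2 kg.
Tool frame: the origin (TCP) lies on the mounting face of the last link; the fingertips stand 191 mm ahead of it and the grasp point (between the pads) lies 172 mm ahead of it; z points along the fingers, y is the direction in which the jaws open and shut (so a half turn about z gives the same grasp; the last joint's range is limited). The gripper opens to 91 mm and grips with 3 to 60 N. Pads are 32 mm wide; open, the fingers measure 118 mm over their backs; the gripper's body (76 mm by 178 mm) begins 60 mm behind the grasp point.
Start: joints at [-67.552, 18.312, 89.639, -0, 72.044, -1.146], TCP at [230.147, -526.93, 404.776] pointing down, gripper open.
Joint ranges: [-177.97, 177.97], [-48.28, 115.42], [12.27, 149.76], [-77.06, 257.06], [2.81, 150.46], [-146.56, 146.56]. Speed limits (degrees/s): [147.25, 147.25, 180, 180, 180, 180].

### API

Orientations are given as [roll, pitch, yaw] about the fixed x, y, z axes, in that order (R = Rz(yaw) Ry(pitch) Rx(roll)).
In Python, from workcell import env gives the robot as it stands.
- The arm moves only by the shell command python3 -m handwheel 'ROWS' [FORCE]. ROWS is JSON, a list of rows, each an object with "gripper": the opening in per cent of the stroke, from 0 (shut) to 100 (fully open); "travel": the shift along the tool's x, y, z in m, a list of three; "twist": the turn about the tool's z in rad. In form: [{"gripper": gripper, "travel": [x, y, z], "twist": twist}, ...]. A call has 1 to 5 rows; each row shifts and turns the commanded pose from where the row before left it, along the tool's axes as they then stand; what a row does not reach is not made up. A row lasts 1/12 s, in which the tool goes at most 41.7 mm and 7.16 degrees, less where a joint would pass 70% of its speed; a pose out of reach is approached as far as the arm can. A call with a gripper value outside its range is refused whole. The fingers move at their own pace and stop on an object; FORCE is the grip in N (left out, the last holds). Time passes only in rows, so rows that do not move let the fingers close. It gives the time, the measured TCP pose, the force and the opening at its end, in the units of the state.
- env.state(): the state, without advancing time (a new reading comes with each control period).
- env.grab_frame(name): name is "scene" or "side" or "wrist"; returns a dict with "frame" (480x640x3 uint8, red, green, blue), "intrinsics" (3x3 intrinsics, pixels), "k1" (the pictures are not rectified: a ray, as slopes to the right and down, at radius r is drawn at 1 + k1 r^2 times it, then the intrinsics apply), "extrinsics" (4x4, takes a point from camera to world coordinates). Camera axes: x right, y down, z forward; pixel columns grow to the right and rows downward; lengths in mm; the calibration is good to about 2 mm. A picture is of the moment at which its call begins. There is no depth.
- env.job_done(): hands the job in, once; it reports no verdict.
Trained networks look in the newest picture that a camera, given by its name, has taken for a name from the list of things; names that differ only in an ending like _2 or _b are one class to them, and where a whole thing is asked for, a point or a joint stands for the part that bears it (a point fixed in the world has none). Each returns a list of dicts, best first, with "confidence" (0 to 1); they miss things now and then, are a little off and sometimes report something else, mostly with a low value. They report only what shows in the picture. A call takes as long as a camera call. They do not tell look-alikes from the thing itself.
- env.trace(camera, thing): "pixels" (480x640 bool, what is visible of it) and "uv" ([column, row] in pixels, amid what is visible of it).
- env.pinpoint(camera, thing): "uv" ([column, row] in pixels: a listed point, or the origin of a listed thing).
The state is a dict: "time_s": time; "qpos": joint angles; "qvel": joint speeds; "effort": joint torques, N m; "ee_pos": TCP position; "ee_rot": TCP orientation; "force": force on the tool from outside, world axes, zero at the start; "torque": the same for the moment, N m; "gripper_width": finger opening in mm.
Only numpy, scipy, OpenCV 4.12 (cv2) and the standard library are available. Lean on these libraries where they do the work, as an engineer would, in place of code of your own. Each camera call takes 0.05 s, during which the arm holds its last target. There are 200 camera calls.

## Working session

There is one attempt and no reset: what is moved stays moved. The work goes in short steps, Python scripts to look and compute and a shell command to move; the robot and the scene stay as the last step left them, time stands still between calls to the robot, and variables do not carry over. Pictures are saved under pics/ and viewed, about 8 in all and at most 12, crops included, and the job is handed in when it is done.

```bash
mkdir -p pics; ls; cat > h.py <<'E'
import numpy as np, cv2
from workcell import env
def snap(n,fn=None):
    f=env.grab_frame(n)
    if fn: cv2.imwrite('pics/'+fn,f['frame'][:,:,::-1])
    return f
def ray(f,uv):
    K=np.array(f['intrinsics']);T=np.array(f['extrinsics'])
    d=np.array([(uv[0]-K[0,2])/K[0,0],(uv[1]-K[1,2])/K[1,1]]);p=d.copy()
    for _ in range(30): p=d/(1+f['k1']*(p@p))
    v=T[:3,:3]@np.array([p[0],p[1],1]);return T[:3,3],v/np.linalg.norm(v)
def onz(f,uv,z):
    o,v=ray(f,uv);return o+v*(z-o[2])/v[2]
def tri(rs):
    A=np.zeros((3,3));b=np.zeros(3)
    for o,v in rs:
        P=np.eye(3)-np.outer(v,v);A+=P;b+=P@o
    x=np.linalg.solve(A,b)
    return x,[np.linalg.norm((np.eye(3)-np.outer(v,v))@(x-o)) for o,v in rs]
def proj(f,X):
    K=np.array(f['intrinsics']);T=np.linalg.inv(np.array(f['extrinsics']))
    c=T[:3,:3]@np.array(X)+T[:3,3];p=c[:2]/c[2];p=p*(1+f['k1']*(p@p))
    return K[0,0]*p[0]+K[0,2],K[1,1]*p[1]+K[1,2]
E
python3 - <<'E'
from h import *
np.set_printoptions(precision=1,suppress=True)
F={}
for c in ['scene','side','wrist']:
    f=snap(c,c+'0.png');F[c]=f
    print(c,np.array(f['extrinsics'])[:3,3])
    for t in ['teal_grip','teal_foot','rail_mouth','mark','green_grip','pink_grip','yellow_grip','rack','rail']:
        for d in env.pinpoint(c,t)[:3]: print(' ',t,np.array(d['uv']),round(d['confidence'],2))
print(env.state())
cv2.imwrite('pics/both.png',cv2.resize(np.vstack([F['scene']['frame'],F['side']['frame']])[:,:,::-1],None,fx=.62,fy=.62))
E
```

```text
pics
scene [962.2 328.5 733.3]
  teal_grip [434.9 290.9] 0.92
  teal_grip [462.6 278.1] 0.66
  teal_foot [469.5 257.4] 0.97
  teal_foot [427.4 315. ] 0.89
  rail_mouth [267.3 276.1] 0.65
  mark [218.  260.2] 0.74
  mark [270.2 277.6] 0.71
  green_grip [486.1 320.3] 0.96
  pink_grip [389.4 270. ] 0.61
  yellow_grip [145.1 211.2] 0.72
  yellow_grip [219.1 257.4] 0.35
  rack [418.4 346.7] 0.62
  rail [206.3 284.5] 0.85
  rail [146. 210.] 0.23
side [ 47.  749.2 861.6]
  teal_grip [302.  376.5] 0.83
  teal_grip [232.6 289.3] 0.71
  teal_grip [238.1 315.7] 0.39
  teal_foot [338.  389.2] 0.89
  teal_foot [238.2 315.2] 0.73
  rail_mouth [288.  225.4] 0.94
  mark [315.2 211. ] 0.69
  mark [302.4 196.1] 0.46
  green_grip [195.8 324.6] 0.6
  pink_grip [265.9 267. ] 0.88
  yellow_grip [328.  146.1] 0.94
  rack [243.5 347.6] 0.79
  rail [313.5 213. ] 0.71
wrist [ 292.9 -499.5  384.9]
{'time_s': 1.5, 'qpos': array([-67.6,  18.3,  89.6,  -0. ,  72. ,  -1.1]), 'qvel': array([ 0. ,  0.1, -0. , -0.1, -0. , -0. ]), 'effort': array([  0. , -41.2, -23.2,   0.1,   0. ,   0. ]), 'ee_pos': array([ 230.1, -526.9,  404.8]), 'ee_rot': array([180. ,   0. ,  23.6]), 'force': array([-0.5, -0.1,  0.3]), 'torque': array([-0., -0.,  0.]), 'gripper_width': 91.43339037889604}
```

View pics/scene0.png

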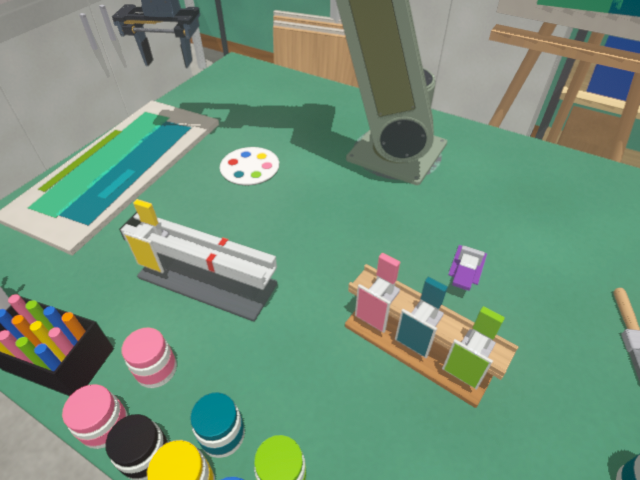

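View pics/side0.png

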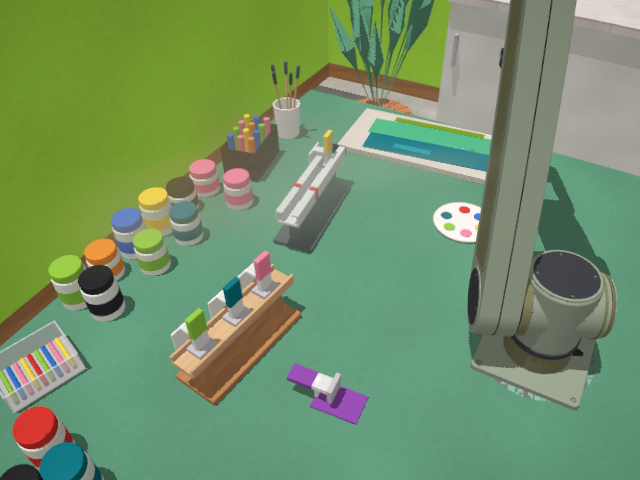

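Both pictures agree. Teal tab: scene (434,291), side (233,291), middle of the rack. Pink is at (388,268) / (263,266), green at (488,322) / (197,324). The purple look-alike lies on the table at (467,265) / (325,385) and is not meant. The rail's open end is at scene (272,272) / side (285,215), with the clip at scene (218,250).

```bash
python3 - <<'E'
from h import *
np.set_printoptions(precision=1,suppress=True)
s=snap('scene');d=snap('side')
pts={'teal':((434.9,290.9),(232.6,289.3)),'green':((486.1,320.3),(195.8,324.6)),'pink':((389.4,270),(265.9,267)),'mouth':((267.3,276.1),(288,225.4)),'mark':((218,260.2),(302.4,196.1)),'yellow':((145.1,211.2),(328,146.1))}
for k,(a,b) in pts.items():
    x,r=tri([ray(s,a),ray(d,b)]);print(k,x,r)
def crop(f,x,y,w,h,k): return cv2.resize(f['frame'][y:y+h,x:x+w,::-1],None,fx=k,fy=k,interpolation=cv2.INTER_CUBIC)
A=crop(s,340,240,190,150,4)[:300*2];B=crop(d,160,240,150,150,4)
cv2.imwrite('pics/rack.png',np.hstack([cv2.resize(A,(400,316)),cv2.resize(B,(400,400))[:316]]))
C=crop(s,110,190,180,130,4);D=crop(d,260,120,100,130,4)
C=np.vstack([cv2.resize(C,(720,520))]);
cv2.imwrite('pics/rail.png',np.hstack([cv2.resize(C,(480,347)),cv2.resize(D,(267,347))]))
E
```

```text
teal [510.9 266.4 161.7] [np.float64(1.0228623047520866), np.float64(1.022862304752131)]
green [521.  353.8 155.4] [np.float64(3.007846107716156), np.float64(3.007846107715975)]
pink [497.6 183.9 149.7] [np.float64(2.8386812668738397), np.float64(2.838681266873822)]
mouth [571.2 -11.9  80.7] [np.float64(3.0976777113033487), np.float64(3.0976777113032314)]
mark [ 591.5 -107.9   90. ] [np.float64(2.113160252122995), np.float64(2.1131602521230457)]
yellow [ 602.1 -256.2  146.7] [np.float64(6.580390008383918), np.float64(6.580390008383842)]
```

View pics/rack.png

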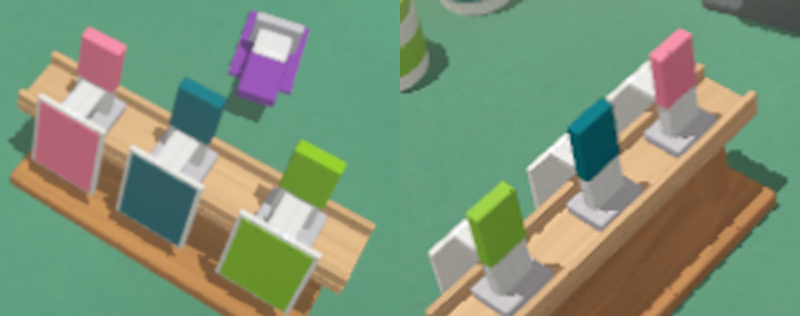

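View pics/rail.png

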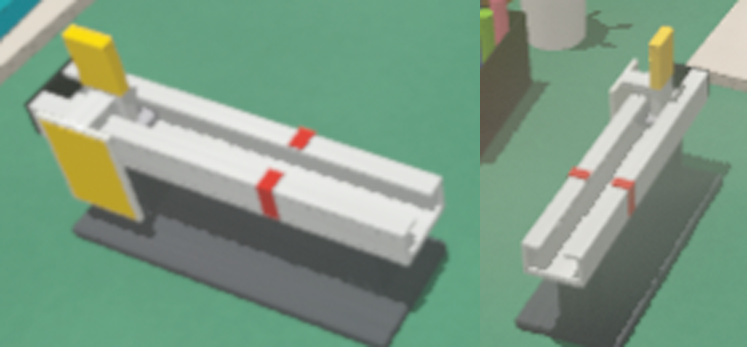

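The enlarged crops confirm teal is the middle hanger, between pink and green; the purple piece lies loose behind the rack. The rail crop shows the open end at lower right, with the red clip on both lips (scene px ~(224,242) and (211,258)). Next I go above the rail for a wrist view.

```bash
python3 -m handwheel '[{"gripper":100,"travel":[0.033,-0.0183,-0.0046],"twist":0},{"gripper":100,"travel":[0.033,-0.0183,-0.0046],"twist":0},{"gripper":100,"travel":[0.033,-0.0183,-0.0046],"twist":0},{"gripper":100,"travel":[0.033,-0.0183,-0.0046],"twist":0},{"gripper":100,"travel":[0.033,-0.0183,-0.0046],"twist":0}]'
python3 -m handwheel '[{"gripper":100,"travel":[0.033,-0.0183,-0.0046],"twist":0},{"gripper":100,"travel":[0.033,-0.0183,-0.0046],"twist":0},{"gripper":100,"travel":[0.033,-0.0183,-0.0046],"twist":0},{"gripper":100,"travel":[0.033,-0.0183,-0.0046],"twist":0},{"gripper":100,"travel":[0.033,-0.0183,-0.0046],"twist":0}]'
python3 -m handwheel '[{"gripper":100,"travel":[0.033,-0.0183,-0.0046],"twist":0},{"gripper":100,"travel":[0.033,-0.0183,-0.0046],"twist":0},{"gripper":100,"travel":[0.033,-0.0183,-0.0046],"twist":0},{"gripper":100,"travel":[0,0,0],"twist":0},{"gripper":100,"travel":[0,0,0],"twist":0}]'
python3 - <<'E'
from h import *
np.set_printoptions(precision=2,suppress=True)
f=snap('wrist','w1.png');print(np.array(f['extrinsics']))
for t in ['rail_mouth','mark','yellow_grip','teal_grip','rail','pink_grip']:
    for d in env.pinpoint('wrist',t)[:2]: print(t,d, onz(f,d['uv'],90))
E
```

```text
time_s: 2.02
ee_pos: [345.4, -375.6, 428.1]
ee_rot: [180.0, -0.0, 23.6]
force: [0.1, -0.6, -0.1]
gripper_width: 90.9
time_s: 2.43
ee_pos: [460.0, -225.4, 451.2]
ee_rot: [180.0, -0.0, 23.6]
force: [0.4, -1.2, -0.5]
gripper_width: 91.4
time_s: 2.85
ee_pos: [528.9, -135.7, 464.5]
ee_rot: [180.0, 0.0, 23.8]
force: [-0.3, -0.8, 0.8]
gripper_width: 91.2
[[   0.4    -0.89   -0.23  591.6 ]
 [  -0.91   -0.39   -0.1  -108.11]
 [   0.      0.25   -0.97  444.59]
 [   0.      0.      0.      1.  ]]
rail_mouth {'uv': [188.5, 99.4], 'confidence': 0.97} [572.59  -4.62  90.  ]
yellow_grip {'uv': [508.9, 199.1], 'confidence': 0.64} [ 607.04 -286.48   90.  ]
rail {'uv': [355.6, 149.0], 'confidence': 0.84} [ 591.79 -146.59   90.  ]
```

View pics/w1.png

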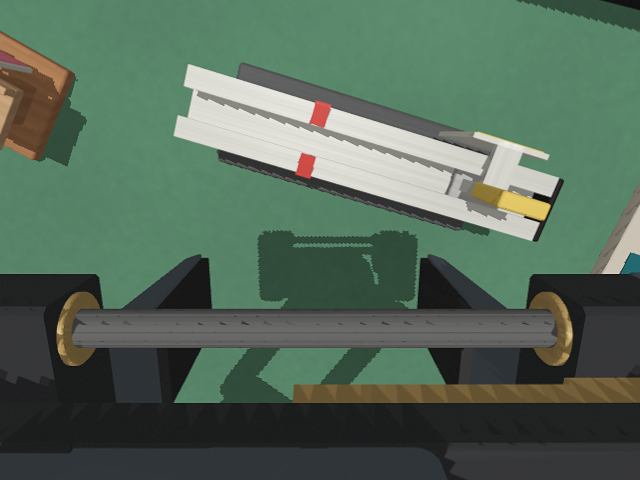

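The wrist view shows the rail clearly: open-end lip corners at ~(190,65) and (175,136), far corners ~(562,180) and (536,240), clip patches ~(320,113) and (305,165).

```bash
python3 - <<'E'
from h import *
np.set_printoptions(precision=2,suppress=True)
f=snap('wrist');im=f['frame'].astype(int)
R=im[...,0];m=((R>130)&(im[...,1]<90)&(im[...,2]<90)).astype(np.uint8);m[250:]=0
n,l,s,c=cv2.connectedComponentsWithStats(m)
ok=[i for i in range(1,n) if s[i,4]>40]
P=[onz(f,c[i],118) for i in ok];print([c[i] for i in ok],[s[i,4] for i in ok],P)
co=[onz(f,u,116) for u in [(190,65),(175,136),(562,180),(536,240)]]
for x in co: print(x)
a=(co[0]+co[1])/2;b=(co[2]+co[3])/2
print('mouth',a,'end',b,'len',np.linalg.norm(a-b),'w',np.linalg.norm(co[0]-co[1]))
y=(a-b)/np.linalg.norm(a-b);print('yaw',np.degrees(np.arctan2(-y[0],y[1])))
M=np.mean(P,0);e=P[0]-P[1];print('mark',M,'in',(a-M)@y,'lat',np.cross(y[:2],(M-a)[:2]),'clip axis yaw',np.degrees(np.arctan2(e[1],e[0])))
# edge fit of long outer edges: white mask of rail
w=((im.min(2)>150)).astype(np.uint8);w[260:]=0;w[:, :150]=0;w[:,440:]=0
xs=np.arange(200,430,3);top=[];bot=[]
for x in xs:
    r=np.where(w[:,x])[0]
    if len(r): top.append(onz(f,(x,r[0]-.5),116)[:2]);bot.append(onz(f,(x,r[-1]+.5),116)[:2])
L=[cv2.fitLine(np.float32(q),cv2.DIST_HUBER,0,.01,.01).ravel() for q in (top,bot)]
for q in L: print(q,'yaw',np.degrees(np.arctan(-q[0]/q[1])), 'x at y=-108', q[2]+(-108-q[3])*q[0]/q[1])
E
```

```text
[array([ 7.29, 57.89]), array([317.34, 109.6 ]), array([302.68, 162.45])] [np.int32(90), np.int32(351), np.int32(323)] [array([547.66, 116.9 , 118.  ]), array([ 605.2 , -107.37,  118.  ]), array([ 564.4 , -112.71,  118.  ])]
[596.67  -7.77 116.  ]
[543.43 -14.14 116.  ]
[ 633.91 -307.29  116.  ]
[ 582.96 -314.    116.  ]
mouth [570.05 -10.95 116.  ] end [ 608.43 -310.64  116.  ] len 302.137105316168 w 53.61047029262194
yaw 7.29867832245659
mark [572.42 -34.39 118.  ] in 23.55245664975321 lat 0.6260735541542415 clip axis yaw 104.39033628303913
[   0.13   -0.99  612.05 -109.25] yaw 7.5151925 x at y=-108 611.88916
[   0.13   -0.99  561.96 -144.42] yaw 7.537452 x at y=-108 557.1418<stdin>:13: DeprecationWarning: Arrays of 2-dimensional vectors are deprecated. Use arrays of 3-dimensional vectors instead. (deprecated in NumPy 2.0)
```

```bash
python3 -m handwheel '[{"gripper":100,"travel":[0.0126,-0.036,0],"twist":0},{"gripper":100,"travel":[0.0126,-0.036,0],"twist":0},{"gripper":100,"travel":[0.0126,-0.036,0],"twist":0},{"gripper":100,"travel":[0.0126,-0.036,0],"twist":0},{"gripper":100,"travel":[0.0126,-0.036,0],"twist":0}]' >/dev/null
python3 -m handwheel '[{"gripper":100,"travel":[0.0126,-0.036,0],"twist":0},{"gripper":100,"travel":[0.0126,-0.036,0],"twist":0},{"gripper":100,"travel":[0.0126,-0.036,0],"twist":0},{"gripper":100,"travel":[0.0126,-0.036,0],"twist":0},{"gripper":100,"travel":[0,0,0],"twist":-0.11}]'
python3 -m handwheel '[{"gripper":100,"travel":[0,0,0],"twist":-0.115},{"gripper":100,"travel":[0,0,0],"twist":-0.115},{"gripper":100,"travel":[0,0,0],"twist":-0.115},{"gripper":100,"travel":[0,0,0],"twist":-0.115},{"gripper":100,"travel":[0,0,0],"twist":-0.115}]'
python3 -m handwheel '[{"gripper":100,"travel":[0,0,0],"twist":-0.115},{"gripper":100,"travel":[0,0,0],"twist":-0.115},{"gripper":100,"travel":[0,0,0],"twist":-0.105},{"gripper":100,"travel":[0,0,0],"twist":0},{"gripper":100,"travel":[0,0,0],"twist":0}]'
python3 - <<'E'
from h import *
np.set_printoptions(precision=2,suppress=True)
f=snap('wrist','w2.png');print(np.array(f['extrinsics'])[:3,3])
for t in ['teal_grip','green_grip','pink_grip','rack']:
    for d in env.pinpoint('wrist',t)[:2]: print(t,d, onz(f,d['uv'],155))
E
```

```text
time_s: 4.08
ee_pos: [501.6, 210.0, 464.3]
ee_rot: [-179.8, -0.1, 30.2]
force: [0.9, 0.3, 0.1]
gripper_width: 91.4
time_s: 4.5
ee_pos: [502.4, 204.6, 464.5]
ee_rot: [180.0, 0.0, 63.1]
force: [-0.3, -1.1, -0.5]
gripper_width: 91.2
time_s: 4.92
ee_pos: [502.4, 204.7, 464.5]
ee_rot: [180.0, 0.0, 81.8]
force: [-0.3, 0.4, -0.1]
gripper_width: 91.3
[511.49 272.91 444.67]
teal_grip {'uv': [316.4, 143.3], 'confidence': 0.84} [511.84 263.99 155.  ]
teal_grip {'uv': [147.9, 135.4], 'confidence': 0.77} [398.77 285.51 155.  ]
pink_grip {'uv': [317.3, 255.5], 'confidence': 0.86} [501.23 184.37 155.  ]
```

View pics/w2.png

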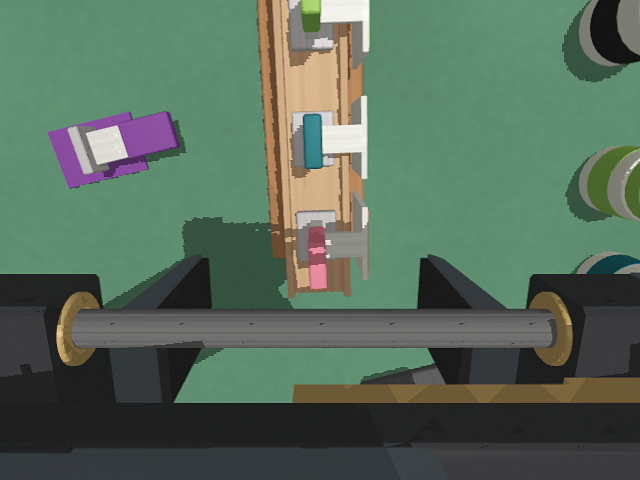

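The teal tab is at ~(313,141), with pink below it at (317,256), green above, and purple off to the left at (115,150). The tab runs almost straight up the image.

```bash
python3 - <<'E'
from h import *
np.set_printoptions(precision=2,suppress=True)
f=snap('wrist');st=env.state();im=f['frame'].astype(int)
m=((im[...,2]-im[...,0]>50)).astype(np.uint8);m[:90]=0;m[200:]=0;m[:,:280]=0;m[:,350:]=0
n,l,s,c=cv2.connectedComponentsWithStats(m);i=1+s[1:,4].argmax();print(s[i],c[i])
pts=np.argwhere(l==i)[:,::-1]
W=np.float32([onz(f,p,180)[:2] for p in pts]);r=cv2.minAreaRect(W);print(r,cv2.boxPoints(r))
# foot edge/rack edges: left trough wall column per row
print(onz(f,c[i],180),st['ee_pos'],st['ee_rot'])
yaw=np.radians(st['ee_rot'][2]);tx=np.array([np.cos(yaw),np.sin(yaw)]);ty=np.array([np.sin(yaw),-np.cos(yaw)])
for t in (np.array(r[0]),): print('dx,dy tool',(t-st['ee_pos'][:2])@tx,(t-st['ee_pos'][:2])@ty)
b=cv2.cvtColor(f['frame'],cv2.COLOR_RGB2BGR)
for row in range(105,175,8): 
    xs=np.where(l[row]==i)[0]; print(row,xs.min() if len(xs) else 0,xs.max() if len(xs) else 0, end='; ')
E
```

```text
[304 115  19  54 955] [312.88 141.42]
((509.5220031738281, 266.2549133300781), (32.61554718017578, 11.096122741699219), 83.92874145507812) [[502.28 250.63]
 [513.31 249.45]
 [516.76 281.88]
 [505.73 283.06]]
[509.59 266.55 180.  ] [502.31 205.05 464.51] [180.     0.01  81.99]
dx,dy tool 61.61242003061861 -1.3910351311133133
105 0 0; 113 0 0; 121 304 321; 129 304 321; 137 304 321; 145 305 321; 153 305 322; 161 305 322; 169 0 0;
```

```bash
python3 -m handwheel '[{"gripper":100,"travel":[0.0308,-0.0007,0],"twist":-0.01},{"gripper":100,"travel":[0.0308,-0.0007,0],"twist":0},{"gripper":100,"travel":[0,0,0],"twist":0},{"gripper":100,"travel":[0,0,0.03],"twist":0},{"gripper":100,"travel":[0,0,0.03],"twist":0}]'
python3 -m handwheel '[{"gripper":100,"travel":[0,0,0.025],"twist":0},{"gripper":100,"travel":[0,0,0.025],"twist":0},{"gripper":100,"travel":[0,0,0.0245],"twist":0},{"gripper":100,"travel":[0,0,0],"twist":0},{"gripper":100,"travel":[0,0,0],"twist":0}]'
python3 -m handwheel '[{"gripper":0,"travel":[0,0,0],"twist":0},{"gripper":0,"travel":[0,0,0],"twist":0},{"gripper":0,"travel":[0,0,0],"twist":0},{"gripper":0,"travel":[0,0,0],"twist":0},{"gripper":0,"travel":[0,0,0],"twist":0}]' 25
python3 -m handwheel '[{"gripper":0,"travel":[0,0,0],"twist":0},{"gripper":0,"travel":[0,0,0],"twist":0},{"gripper":0,"travel":[0,0,0],"twist":0},{"gripper":0,"travel":[0,0,0],"twist":0},{"gripper":0,"travel":[0,0,0],"twist":0}]' 25
```

```text
time_s: 5.63
ee_pos: [509.4, 266.8, 405.4]
ee_rot: [179.8, -0.1, 82.6]
force: [0.4, 0.0, -1.2]
gripper_width: 91.1
time_s: 6.05
ee_pos: [509.0, 266.1, 329.3]
ee_rot: [-179.9, 0.1, 82.6]
force: [0.6, 0.9, -0.0]
gripper_width: 91.3
time_s: 6.47
ee_pos: [509.2, 266.4, 330.9]
ee_rot: [179.9, -0.0, 82.6]
force: [0.3, 0.0, -0.5]
gripper_width: 60.6
time_s: 6.88
ee_pos: [509.1, 266.3, 330.0]
ee_rot: [-180.0, 0.0, 82.6]
force: [0.4, 0.2, 0.1]
gripper_width: 27.7
```

```bash
python3 -m handwheel '[{"gripper":0,"travel":[0,0,0],"twist":0},{"gripper":0,"travel":[0,0,0],"twist":0},{"gripper":0,"travel":[0,0,0],"twist":0},{"gripper":0,"travel":[0,0,0],"twist":0},{"gripper":0,"travel":[0,0,0],"twist":0}]' 25
python3 -m handwheel '[{"gripper":0,"travel":[0,0,-0.01],"twist":0},{"gripper":0,"travel":[0,0,-0.02],"twist":0},{"gripper":0,"travel":[0,0,-0.03],"twist":0},{"gripper":0,"travel":[0,0,-0.03],"twist":0},{"gripper":0,"travel":[0,0,-0.03],"twist":0}]'
python3 -m handwheel '[{"gripper":0,"travel":[0,0,-0.03],"twist":0},{"gripper":0,"travel":[0,0,-0.01],"twist":0},{"gripper":0,"travel":[0,0,0],"twist":0},{"gripper":0,"travel":[0,0,0],"twist":0}]'
```

```text
time_s: 7.3
ee_pos: [509.1, 266.3, 329.9]
ee_rot: [-180.0, 0.0, 82.6]
force: [-0.2, 1.4, -0.5]
gripper_width: 11.8
time_s: 7.72
ee_pos: [508.9, 266.2, 451.8]
ee_rot: [-180.0, 0.0, 82.6]
force: [0.4, 0.1, -2.9]
gripper_width: 11.7
time_s: 8.05
ee_pos: [508.9, 266.2, 489.3]
ee_rot: [-180.0, 0.0, 82.6]
force: [-0.6, -0.4, -1.7]
gripper_width: 12.1
```

```bash
python3 -m handwheel '[{"gripper":0,"travel":[-0.0279,0.0113,0],"twist":0},{"gripper":0,"travel":[-0.0279,0.0113,0],"twist":0},{"gripper":0,"travel":[-0.0279,0.0113,0],"twist":0},{"gripper":0,"travel":[-0.0279,0.0113,0],"twist":0},{"gripper":0,"travel":[-0.0279,0.0113,0],"twist":0}]'
python3 -m handwheel '[{"gripper":0,"travel":[-0.0279,0.0113,0],"twist":0},{"gripper":0,"travel":[-0.0279,0.0113,0],"twist":0},{"gripper":0,"travel":[0,0,0],"twist":-0.086},{"gripper":0,"travel":[0,0,0],"twist":-0.086},{"gripper":0,"travel":[0,0,0],"twist":-0.086}]'
python3 -m handwheel '[{"gripper":0,"travel":[0,0,0.035],"twist":0},{"gripper":0,"travel":[0,0,0.035],"twist":0},{"gripper":0,"travel":[0,0,0.035],"twist":0},{"gripper":0,"travel":[0,0,0.02],"twist":0},{"gripper":0,"travel":[0,0,0],"twist":0}]'
python3 -m handwheel '[{"gripper":0,"travel":[0,0,0],"twist":0},{"gripper":0,"travel":[0,0,0],"twist":0},{"gripper":0,"travel":[0,0,0],"twist":0}]'
python3 - <<'E'
from h import *
np.set_printoptions(precision=2,suppress=True)
R=[]
s=snap('scene');d=snap('side')
print(env.state()['ee_pos'],env.state()['ee_rot'])
for c,f in (('scene',s),('side',d)):
    for t in ('teal_grip','teal_foot'):
        for q in env.pinpoint(c,t)[:2]: print(c,t,q)
def crop(f,x,y,w,h,k): return cv2.resize(f['frame'][y:y+h,x:x+w,::-1],None,fx=k,fy=k,interpolation=cv2.INTER_CUBIC)
cv2.imwrite('pics/pre.png',np.hstack([crop(s,190,200,150,150,2.66),crop(d,210,130,150,150,2.66)]))
E
```

```text
time_s: 8.47
ee_pos: [547.2, 119.4, 487.0]
ee_rot: [-179.7, 0.1, 82.6]
force: [-0.2, 0.3, -1.7]
gripper_width: 12.2
time_s: 8.88
ee_pos: [562.5, 61.6, 486.8]
ee_rot: [-179.7, -0.0, 97.5]
force: [0.7, 0.2, -1.5]
gripper_width: 11.9
time_s: 9.3
ee_pos: [560.2, 62.2, 357.4]
ee_rot: [-179.1, -0.0, 97.4]
force: [-0.9, 0.5, -1.4]
gripper_width: 11.9
time_s: 9.55
ee_pos: [562.9, 62.5, 366.5]
ee_rot: [179.8, 0.0, 97.4]
force: [0.8, -0.4, -2.3]
gripper_width: 11.7
[562.77  62.52 366.57] [179.82   0.01  97.39]
scene teal_grip {'uv': [303.2, 248.3], 'confidence': 0.78}
scene teal_grip {'uv': [463.1, 283.3], 'confidence': 0.64}
scene teal_foot {'uv': [307.0, 277.5], 'confidence': 0.91}
scene teal_foot {'uv': [470.4, 254.0], 'confidence': 0.59}
side teal_grip {'uv': [304.4, 374.8], 'confidence': 0.66}
side teal_grip {'uv': [267.8, 203.2], 'confidence': 0.64}
side teal_foot {'uv': [337.1, 391.1], 'confidence': 0.81}
side teal_foot {'uv': [194.8, 325.6], 'confidence': 0.63}
```

View pics/pre.png

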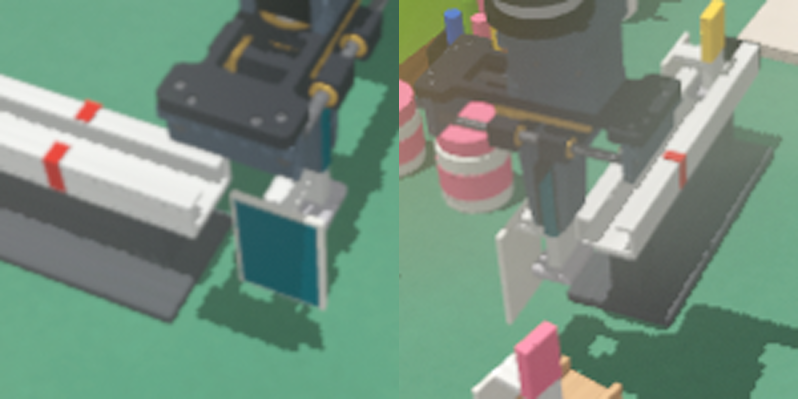

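The hanger hangs upright outside the mouth and in line with the rail. I lower it and start feeding it in.

```bash
python3 -m handwheel '[{"gripper":0,"travel":[0,0,0.016],"twist":0},{"gripper":0,"travel":[0,0,0.0165],"twist":0},{"gripper":0,"travel":[0,0,0],"twist":0},{"gripper":0,"travel":[0,0,0],"twist":0},{"gripper":0,"travel":[0,0,0],"twist":0}]'
python3 -m handwheel '[{"gripper":0,"travel":[-0.015,0,0],"twist":0},{"gripper":0,"travel":[-0.015,0,0],"twist":0},{"gripper":0,"travel":[-0.01,0,0],"twist":0},{"gripper":0,"travel":[-0.01,0,0],"twist":0},{"gripper":0,"travel":[0,0,0],"twist":0}]'
python3 -m handwheel '[{"gripper":0,"travel":[-0.008,0,0],"twist":0},{"gripper":0,"travel":[-0.008,0,0],"twist":0},{"gripper":0,"travel":[-0.008,0,0],"twist":0},{"gripper":0,"travel":[0,0,0],"twist":0}]'
python3 - <<'E'
from h import *
s=snap('scene');d=snap('side')
def crop(f,x,y,w,h,k): return cv2.resize(f['frame'][y:y+h,x:x+w,::-1],None,fx=k,fy=k,interpolation=cv2.INTER_CUBIC)
cv2.imwrite('pics/mouth.png',np.hstack([crop(s,200,210,120,120,3.33),crop(d,230,140,120,120,3.33)]))
E
```

```text
time_s: 10.27
ee_pos: [562.8, 62.5, 333.4]
ee_rot: [179.9, 0.0, 97.4]
force: [0.1, -0.7, -1.4]
gripper_width: 11.8
time_s: 10.68
ee_pos: [569.3, 11.4, 333.2]
ee_rot: [179.9, 0.0, 97.3]
force: [1.0, 0.7, -0.7]
gripper_width: 11.8
time_s: 11.02
ee_pos: [572.2, -12.2, 332.5]
ee_rot: [180.0, 0.0, 97.3]
force: [0.8, 0.6, -0.6]
gripper_width: 11.9
```

View pics/mouth.png

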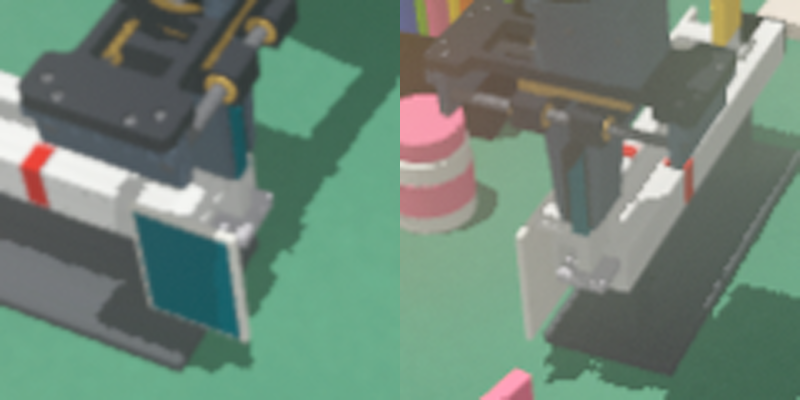

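The foot is half inside the mouth, with the stem in the slot and only small forces. I continue to the mark.

```bash
python3 -m handwheel '[{"gripper":0,"travel":[-0.01,0,0],"twist":0},{"gripper":0,"travel":[-0.01,0,0],"twist":0},{"gripper":0,"travel":[-0.01,0,0],"twist":0},{"gripper":0,"travel":[-0.01,0,0],"twist":0},{"gripper":0,"travel":[0,0,0],"twist":0}]'
python3 -m handwheel '[{"gripper":0,"travel":[-0.0117,0,0],"twist":0},{"gripper":0,"travel":[-0.0117,0,0],"twist":0},{"gripper":0,"travel":[-0.0117,0,0],"twist":0},{"gripper":0,"travel":[-0.0117,0,0],"twist":0},{"gripper":0,"travel":[-0.0117,0,0],"twist":0}]'
python3 -m handwheel '[{"gripper":0,"travel":[0,0,0.002],"twist":0},{"gripper":0,"travel":[0,0,0.001],"twist":0},{"gripper":0,"travel":[0,0,0],"twist":0}]'
python3 - <<'E'
from h import *
s=snap('scene');d=snap('side')
def crop(f,x,y,w,h,k): return cv2.resize(f['frame'][y:y+h,x:x+w,::-1],None,fx=k,fy=k,interpolation=cv2.INTER_CUBIC)
cv2.imwrite('pics/mark.png',np.hstack([crop(s,160,190,120,120,3.33),crop(d,240,120,120,120,3.33)]))
E
```

```text
time_s: 11.53
ee_pos: [577.4, -52.7, 332.5]
ee_rot: [180.0, 0.1, 97.3]
force: [-0.3, 0.4, -0.9]
gripper_width: 12.3
time_s: 11.95
ee_pos: [584.8, -110.0, 332.6]
ee_rot: [180.0, 0.0, 97.4]
force: [0.1, 0.5, -1.8]
gripper_width: 11.9
time_s: 12.2
ee_pos: [584.8, -108.9, 329.9]
ee_rot: [180.0, 0.0, 97.4]
force: [0.0, -1.4, 1.1]
gripper_width: 12.0
```

View pics/mark.png

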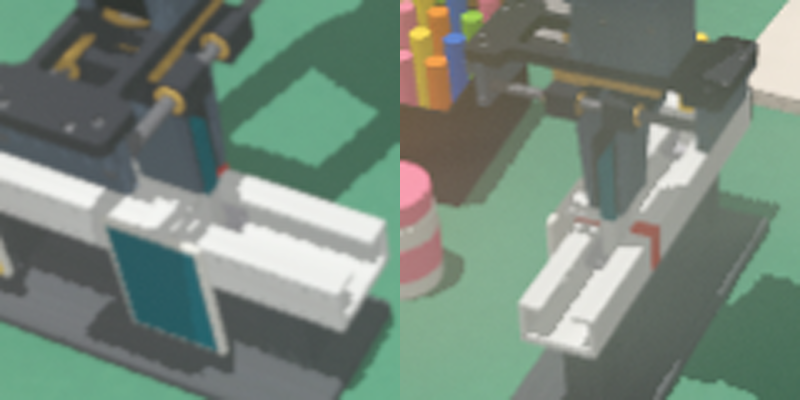

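The hanger is beside the clip and its foot touches the floor (contact force changed by about +3 N). I release it and retreat upward.

```bash
python3 -m handwheel '[{"gripper":50,"travel":[0,0,0],"twist":0},{"gripper":50,"travel":[0,0,0],"twist":0},{"gripper":50,"travel":[0,0,0],"twist":0},{"gripper":50,"travel":[0,0,0],"twist":0},{"gripper":50,"travel":[0,0,0],"twist":0}]'
python3 -m handwheel '[{"gripper":50,"travel":[0,0,-0.01],"twist":0},{"gripper":50,"travel":[0,0,-0.03],"twist":0},{"gripper":50,"travel":[0,0,-0.04],"twist":0},{"gripper":50,"travel":[0,0,-0.04],"twist":0},{"gripper":50,"travel":[-0.02,0,-0.03],"twist":0}]'
python3 -m handwheel '[{"gripper":50,"travel":[-0.03,0,0],"twist":0},{"gripper":50,"travel":[-0.03,0,0],"twist":0},{"gripper":50,"travel":[0,0,0],"twist":0},{"gripper":50,"travel":[0,0,0],"twist":0},{"gripper":50,"travel":[0,0,0],"twist":0}]'
python3 - <<'E'
from h import *
w=snap('wrist');s=snap('scene')
cv2.imwrite('pics/end.png',np.hstack([cv2.resize(w['frame'][:300,:,::-1],(400,188)),cv2.resize(s['frame'][150:400,100:520,::-1],(316,188))]))
im=w['frame'].astype(int);m=((im[...,0]>120)&(im[...,1]<90)&(im[...,2]<90)).astype(np.uint8);m[260:]=0
t=((im[...,2]-im[...,0]>45)&(im[...,1]-im[...,0]>35)).astype(np.uint8);t[260:]=0
for nm,k,z in(('red',m,118),('teal',t,180)):
    n,l,st,c=cv2.connectedComponentsWithStats(k)
    for i in range(1,n):
        if st[i,4]>40: print(nm,st[i],c[i],onz(w,c[i],z))
for cam in('wrist','scene'):
    f=w if cam=='wrist' else s
    for n in('teal_grip','yellow_grip','pink_grip','green_grip'):
        for q in env.pinpoint(cam,n)[:2]: print(cam,n,q,onz(f,q['uv'],156))
E
```

```text
time_s: 12.72
ee_pos: [584.6, -108.4, 329.5]
ee_rot: [-180.0, -0.0, 97.4]
force: [-0.1, 0.3, 0.1]
gripper_width: 42.3
time_s: 13.13
ee_pos: [586.7, -126.3, 484.3]
ee_rot: [179.7, -0.0, 97.6]
force: [0.6, -0.1, 0.8]
gripper_width: 45.7
time_s: 13.55
ee_pos: [594.8, -187.7, 479.7]
ee_rot: [-180.0, -0.0, 97.4]
force: [-0.2, -0.5, -0.3]
gripper_width: 45.5
red [279 111  22  16 324] [289.38888889 118.66975309] [ 564.33673966 -112.8002294   118.        ]
red [505 112  21  26  43] [514.6744186 121.6744186] [743.0660402  -91.86953922 118.        ]
red [598 126  23   7  70] [607.44285714 128.22857143] [818.26898835 -87.14365858 118.        ]
red [622 130  18  19  64] [631.109375 136.59375 ] [839.22870242 -90.98625633 118.        ]
red [483 152  20  27  42] [489.78571429 166.61904762] [ 731.57921072 -129.21861666  118.        ]
red [545 254  22   6  62] [556.12903226 256.46774194] [ 806.56657169 -197.14266858  118.        ]
teal [306  87  18  53 899] [314.9054505  112.82313682] [ 584.1532415  -108.20645551  180.        ]
teal [ 30 248  24  12 227] [ 40.9339207  254.46696035] [ 403.96259679 -22
[... 246 characters left out ...]
rip {'uv': [462.0, 277.6], 'confidence': 0.68} [460.47494126 294.57548737 156.        ]
scene teal_grip {'uv': [213.1, 233.2], 'confidence': 0.64} [ 584.2436408  -112.04816047  156.        ]
scene yellow_grip {'uv': [145.3, 210.1], 'confidence': 0.9} [ 601.33095929 -257.81306415  156.        ]
scene yellow_grip {'uv': [489.0, 321.8], 'confidence': 0.21} [520.18116083 355.6054256  156.        ]
scene pink_grip {'uv': [387.3, 268.1], 'confidence': 0.76} [502.65173919 183.53501139 156.        ]
scene pink_grip {'uv': [145.1, 209.0], 'confidence': 0.22} [ 599.37027134 -260.28069229  156.        ]
scene green_grip {'uv': [487.5, 321.1], 'confidence': 0.82} [520.10319178 353.34711156 156.        ]
```

View pics/end.png

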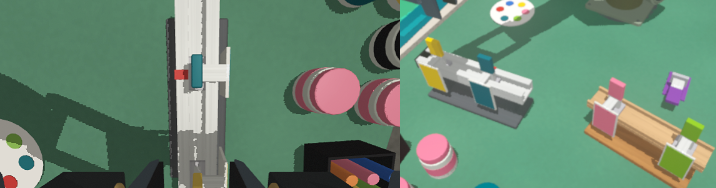

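```bash
python3 -c "
from workcell import env
print(env.state()['time_s'],env.state()['force']);print(env.job_done())"
```

```text
14.05 [ 0.43163912 -0.44737501 -0.45843083]
the job is handed in; nothing more can be done
None
```

I took the teal hanger from the middle of the rack, fed its foot into the open end of the rail, and slid it to the red clip. I then lowered it to the channel floor, let go, and backed the gripper up and away. I handed in at 14 s of the 48 s allowed; the hand-in gives no verdict.

- **Position:** the final wrist view puts the teal tab at (584.2, -108.2) mm. The clip centre was at (584.8, -110.0) mm, so it is about 2 mm off along the rail and under 1 mm across; the limits are 15 mm and 12 mm. The scene camera puts the tab about 2 mm beyond the clip instead of 2 mm short of it, within the 2 mm calibration error.
- **Height and tilt:** I did not measure these after release. The hanger looks upright in the last picture. Before release, lowering it changed the vertical force by about 3 N, with the gripper at the same height as when I gripped it in the rack, which puts the foot on the floor.
- **Forces:** readings at the ends of moves stayed within about 3 N.
- **Other hangers:** green, pink and yellow stand where they did, to within the few millimetres the cameras can resolve.
- **Doubtful readings:** the detectors also reported the purple look-alike as teal several times, and I ignored those. My first automatic clip calculation picked up a wrong red patch, so I used the two real clip patches.

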